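# Clamp a spice jar in the crank vice

## Task

Stand the spice jar with the blue label upright on the bed of the green jar vice, between its jaws, and let go. Then fit the loose crank fully down onto the vice's square shaft and wind it clockwise by its black knob, round full circles, until the sprung pad is pushed about halfway in (4 to 5 mm) by the jar and holds it tight in the V jaw. Leave the crank on the shaft, let go, and do not disturb the other things on the worktop.

Things in the scene. Friction and masses are not known exactly. Their poses are not given: they have to be found in the camera images.
- spice_jar_1: The jar to clamp: clear spice jar with dark cap (blue ring on top) and BLUE label, cylinder 41 mm in diameter and 105 mm tall, about 0.11 kg, standing upright. Origin: centre of its underside, z up.
- vice: Green jar vice, fixed. Aluminium base 90 (x) by 290 (y) by 12 mm; its top is the bed. Origin: centre of the underside, z up; y runs from the gearbox (centre y = -85 mm, 74 x 80 mm, 55 mm high, collar on top to 58 mm) to the fixed V jaw (y = 91 to 139 mm, 50 mm high). Guide rods 8 mm thick along y at x = +-36 mm, top 28 mm high. A jar seated in the V has its axis at x = 0, y = 85 mm.
- pad_face (a point): Middle of the working face of the black rubber pad on the grey moving carriage, 31 mm over the worktop; pad 44 mm wide, carriage 86 mm wide, tops 50 mm high. It moves along the vice's +y towards the V jaw as it closes. With the shaft at 0 it is at y = 49.5 mm in the vice's frame, 15 mm short of a jar seated in the V.
- jar_place (a point): Point on the vice bed, 12 mm over the worktop, where the centre of the jar's underside should be set down: x = 0, y = +79 mm in the vice's frame, 6 mm short of seated in the V. The closing pad pushes the jar home. Turns with the vice.
- shaft_foot (a point): Foot of the square shaft, on its axis, on top of the collar, 58 mm over the worktop, where the crank's underside rests when fully down. The shaft is 12 x 12 mm; its faces look along this frame's x and y (z up; the frame turns with the shaft). It stands 20 mm above this point; its top 5 mm is a tapered round nose.
- shaft (a joint): Angle of the shaft, rad, growing CLOCKWISE seen from above, 0 to 18.4 (dead stop); starts between 0 and 3.1, and about 15.3 clamps the jar. Each full turn (6.28) moves the carriage 8 mm towards the V jaw. It turns stiffly (0.08 N m) and stays where it is left; the jaw cannot be pushed by hand.
- pad (a joint): How far the sprung rubber pad has been pushed back into its carriage, m: 0 free, 0.009 bottomed. Spring 1 N per mm. The jar counts as held tight from 0.002; aim for 0.004 to 0.005.
- crank: Loose crank, about 0.2 kg, lying socket down. Origin: centre of the hub's underside = mouth of the square socket, 14 x 14 mm, 22 mm deep, sides along the crank's x and y (fits in four positions, 0.15 rad of play). Hub 36 x 36 x 28 mm high.
- crank_grip (a point): Middle of the orange grip block on the crank's hub, 43 mm above the crank's underside: block 26 mm along the crank's x, 16 mm along its y, from 28 to 58 mm high. Pinch it across its 16 mm to carry and fit the crank. A steel arm, 14 mm wide, top 28 mm high, runs along the crank's +x to the black knob.
- crank_knob_mid (a point): Middle of the upright part of the crank's black knob where one pinches it to wind: 65 mm along the crank's x, 68 mm above the crank's underside. The knob is round, 24 mm in diameter, from 38 to 84 mm above the underside, and spins freely on its own axis, so that the gripper need not turn while it winds.
- spice_jar_2: Bystander: like the jar to clamp, but with a DARK (black and cream) label, 41 mm in diameter, 105 mm tall, standing. Leave it alone. Origin: centre of the underside.
- bottle_1: Bystander at the back: oil bottle with green cap, 61 mm wide, 271 mm tall. Origin: centre of the underside.
- can_1: Bystander at the back: drinks can, 53 mm in diameter, 134 mm tall. Origin: centre of the underside.
- tin_1: Bystander at the back: food tin, 57 mm in diameter, 72 mm tall. Origin: centre of the underside.
- mug_1: Bystander at the back: small white mug, 62 x 92 mm, 51 mm tall. Origin: middle of the underside.
- tin_2: Bystander at the back: flat oblong tin, 63 x 105 mm, 26 mm tall. Origin: centre of the underside.
- teaspoon_1: Bystander at the back: steel teaspoon, 130 x 27 mm, lying. Origin: its middle, underside.

How it is judged:
On the way, in this order (a step that is already met when the one before it is completed fails the run):
1. the blue-labelled jar stands upright on the vice bed between the jaws, let go (x of spice_jar_1 in the frame of vice between -0.012 and 0.012 m and y of spice_jar_1 in the frame of vice between 0.066 and 0.09 m and z of spice_jar_1 in the frame of vice below 0.016 m and angle between spice_jar_1's own z axis and vertical below 0.1 rad and contact force between the fingers and spice_jar_1 below 0.3 N), for 0.2 s.
2. the crank is fully down on the square shaft (horizontal distance between crank and shaft_foot below 0.004 m and z of crank in the frame of shaft_foot below 0.004 m and angle between crank's own z axis and vertical below 0.12 rad), for 0.2 s.
3. with the crank on it, the shaft has been wound through more than one full circle (all of step 2 and value of joint shaft above 9.5 rad).
At the end, for the whole second after the job is handed in: Jar upright (0.1 rad) on the vice bed (4 mm), axis within 12 mm of the vice's centre line and within 6 mm of y = +85 mm in its frame; pad pushed in by more than 2 mm; crank on the shaft, within 4 mm of the axis and of the collar, upright within 0.12 rad; both at rest (all of step 2 and x of spice_jar_1 in the frame of vice between -0.012 and 0.012 m and y of spice_jar_1 in the frame of vice between 0.079 and 0.091 m and z of spice_jar_1 in the frame of vice below 0.016 m and angle between spice_jar_1's own z axis and vertical below 0.1 rad and value of joint pad above 0.002 m and linear speed of each of spice_jar_1, crank below 0.02 m/s); the robot touches nothing.
It fails at once if the jar is tipped over (more than 0.6 rad) (angle between spice_jar_1's own z axis and vertical above 0.6 rad).
It fails at once if another thing on the worktop is moved by more than 30 mm (distance of any of spice_jar_2, bottle_1, can_1, tin_1, mug_1, tin_2, teaspoon_1 from where it was at the start of the episode above 0.03 m).
It also fails if it takes over 72 s, if anything falls off the work surface, if the arm or the gripper's body presses on something with over 40 N, if the wrist force passes 120 N, or if a joint passes its speed limit or range.

## Robot

A 6-joint arm with a two-finger parallel gripper is mounted at the origin on a cart in front of the work surface, level with it; the furniture and walls round the work are solid. World frame = base frame: x ahead of the robot, y to its left, z up, the work surface at z = 0. Lengths are in m, angles in rad, forces in N, time in s.
With the tool pointing down it reaches from about 0.35 to 0.975 m from the base axis. Payload 17.4 kg.
Tool frame: the origin (TCP) lies midway between the tips of the shut fingers; the grasp point (between the pads) lies 19 mm behind it; z points along the fingers, y is the line along which they close (so a half turn about z gives the same grasp; the last joint's range is limited). The gripper opens to 85 mm and grips with 20 to 120 N. Pads are 22 mm wide; open, the fingers measure 114 mm over their backs; the gripper's body (76 mm by 85 mm) begins 54 mm behind the grasp point. The pads swing forward as they close: fully open they stand 13 mm farther back than shut.
Start: joints at [1.283, 0.116, 1.442, -0, 1.584, -0.038], TCP at [0.167, 0.654, 0.196] pointing down, gripper open.
Joint ranges: [-2.83, 2.83], [-0.83, 2.19], [0.07, 2.5], [-1.14, 4.28], [0.01, 3], [-2.97, 2.97]. Speed limits (rad/s): [1.89, 1.89, 2.22, 3.14, 3.14, 3.14].

## Interface

Orientations are given as [roll, pitch, yaw] about the fixed x, y, z axes, in that order (R = Rz(yaw) Ry(pitch) Rx(roll)).
In Python, from workcell import * gives the robot as it stands. The module is installed in compiled form; this text tells all that it offers.
- The arm moves only by the tool play_rows, never from a script. Its argument "plan" is one flat list of numbers, 6 for each row, row after row: the shift along the tool's x, y, z in mm, then the turn, a rotation vector about the tool's x, y, z in rad. A call has 1 to 8 rows; each row shifts and turns the commanded pose from where the row before left it, along the tool's axes as they then stand; what a row does not reach is not made up. A row lasts 1/12 s, in which the tool goes at most 41.7 mm and 7.16 degrees, less where a joint would pass 70% of its speed; a pose out of reach is approached as far as the arm can. A call is refused whole if a number of a shift passes 41.7 or a number of a turn 0.125, either way. A call with a gripper value outside its range is refused whole. "jaw" is the finger opening in mm, from 0 to 85.4, set as the call begins (left out, the last holds). The fingers move at their own pace and stop on an object; "force" is the grip in N (left out, the last holds). Time passes only in rows, so rows that do not move let the fingers close. It gives the time, the measured TCP pose, the force, the opening and the grip force at its end, in the units of the state.
- observe(): the state, without advancing time (a new reading comes with each control period).
- snapshot(name): name is "side" or "top" or "wrist"; returns the picture (420x560x3 uint8, blue, green, red); there is no depth.
- camera_info(name): a dict with "fx", "fy", "cx", "cy" (pixels), "R" (3x3) and "t" (3): a world point X has camera coordinates R X + t. Camera axes: x right, y down, z forward; pixel columns grow to the right and rows downward; lengths in m; the calibration is good to about 2 mm. A picture is of the moment at which its call begins: read the wrist's pose just before it. camera_info takes no time and is no camera call; for the wrist camera it gives the pose at the moment of the call.
- job_done(): hands the job in; it is judged then, once.
The state is a dict: "clock": time; "qpos": joint angles; "dq": joint speeds; "joint_torque": joint torques, N m; "eef_pos": TCP position; "eef_rot": TCP orientation; "force": force on the tool from outside, world axes, zero at the start; "ft_torque": the same for the moment, N m; "gripper_width": finger opening in m; "grip_force": force on a finger pad.
Only numpy, scipy, OpenCV 4.12 (cv2) and the standard library are available. Lean on these libraries where they do the work, as an engineer would, in place of code of your own. Each camera call takes 0.05 s, during which the arm holds its last target. There are 200 camera calls.

## Working session

There is one attempt and no reset: what is moved stays moved. The work goes in short steps, Python scripts to look and compute and a tool call to move; the robot and the scene stay as the last step left them, time stands still between calls to the robot, and variables do not carry over. Pictures are saved under pics/ and viewed, at most 10 in all, crops included, and the job is handed in when it is done.

Besides the shell and the picture viewer there is one more tool, called after "Request:" as name(argument=value, ...), one argument or row to a line, values as JSON. play_rows: Moves the arm, as the interface text tells. Its arguments: {"type":"object","properties":{"plan":{"type":"array"},"jaw":{"type":"number"},"force":{"type":"number"}},"required":["plan"]}

```bash
mkdir -p pics
python3 - <<'E'
from workcell import *
import cv2,numpy as np
o=observe(); print(o['clock'],o['eef_pos'],o['eef_rot'],o['gripper_width'])
for n in("side","top"):
    im=snapshot(n); cv2.imwrite(f"pics/{n}0.png",im)
    c=camera_info(n); print(n,{k:np.round(v,4).tolist() for k,v in c.items()})
a=cv2.imread('pics/side0.png');b=cv2.imread('pics/top0.png')
E
```

```text
0.0 [0.16680159 0.65383278 0.19515486] [-3.14044166e+00 -5.40377077e-05  2.89181106e+00] 0.08542356778704654
side {'fx': 385.1692, 'fy': 385.1692, 'cx': 282.1546, 'cy': 204.3928, 'R': [[0.4736, -0.8807, -0.0089], [-0.6799, -0.3591, -0.6393], [0.5598, 0.3088, -0.7689]], 't': [-0.2981, 0.4226, 0.9161]}
top {'fx': 484.132, 'fy': 484.132, 'cx': 280.4099, 'cy': 211.6807, 'R': [[-0.0087, -1.0, -0.004], [-0.9831, 0.0092, -0.1829], [0.1829, 0.0023, -0.9831]], 't': [-0.0181, 0.5853, 1.1821]}
```

View pics/side0.png

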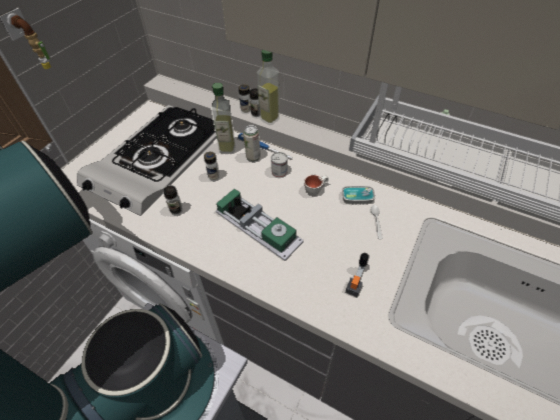

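View pics/top0.png

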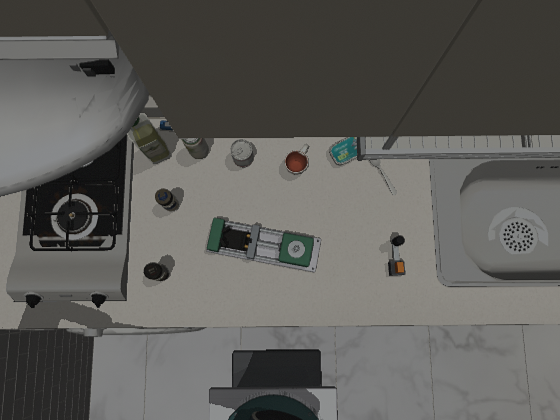

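Side view: vice at about (258,222), crank at (358,275), jars at (173,200) and (211,165). Top view: vice at about (265,243), crank at (397,258), jars at (155,271) and (167,199). Next I'll zoom in.

Run:
```python
import cv2,numpy as np
s=cv2.imread('pics/side0.png');t=cv2.imread('pics/top0.png')
c=lambda i,x,y,w,h:cv2.resize(i[y:y+h,x:x+w],(400,300),interpolation=cv2.INTER_CUBIC)
m=np.vstack([np.hstack([c(s,150,140,100,75),c(t,130,180,133,100)]),np.hstack([c(t,200,200,133,100),c(t,370,220,80,60)])])
cv2.imwrite('pics/m1.png',m)
```

```text
(no output)
```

View pics/m1.png

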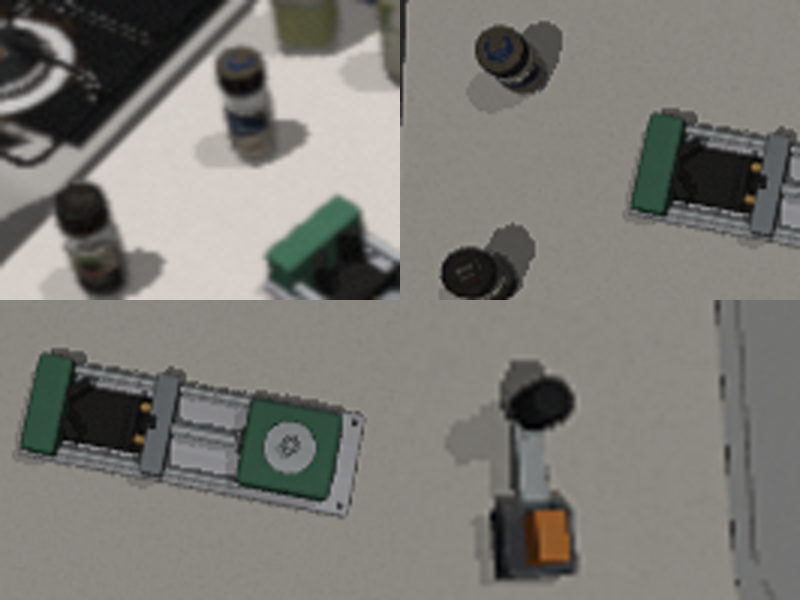

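```bash
cat > h.py <<'E'
from workcell import *
import cv2,numpy as np
def ray(c,u,v,z):
    R=np.array(c['R']);t=np.array(c['t']);C=-R.T@t
    d=R.T@np.array([(u-c['cx'])/c['fx'],(v-c['cy'])/c['fy'],1]); return C+d*(z-C[2])/d[2]
def proj(c,X):
    p=np.array(c['R'])@np.array(X)+np.array(c['t']);return np.array([c['fx']*p[0]/p[2]+c['cx'],c['fy']*p[1]/p[2]+c['cy']])
def blobs(im,lo,hi,amin=30):
    m=cv2.inRange(cv2.cvtColor(im,cv2.COLOR_BGR2HSV),lo,hi)
    cs,_=cv2.findContours(m,cv2.RETR_EXTERNAL,cv2.CHAIN_APPROX_NONE)
    return [c for c in cs if cv2.contourArea(c)>amin]
E
python3 - <<'E'
from h import *
t=cv2.imread('pics/top0.png');c=camera_info('top')
print('cam',-np.array(c['R']).T@c['t'])
for c2 in blobs(t[180:300,180:420],(60,80,30),(90,255,255)):
    r=cv2.minAreaRect(c2);b=cv2.boxPoints(r)+[180,180];print('green',np.round(b,1).tolist(),[np.round(ray(c,*p,.055 if r[0][0]>80 else .05)[:2],4).tolist() for p in b])
for c2 in blobs(t[180:300,180:420],(5,150,100),(20,255,255)):
    r=cv2.minAreaRect(c2);b=cv2.boxPoints(r)+[180,180];print('orange',np.round(b,1).tolist(),[np.round(ray(c,*p,.058)[:2],4).tolist() for p in b])
print('jar',ray(c,164.3,196.7,.105))
print('collar',ray(c,200+289/3,200+146/3,.058))
print('knobtop',ray(c,370+541/5,220+(402-300)/5,.084))
E
```

```text
cam [ 0.35908056 -0.02628065  1.26909546]
green [[277.8, 261.3], [282.9, 232.4], [313.4, 237.8], [308.3, 266.6]] [[0.4588, -0.0157], [0.5314, -0.0292], [0.517, -0.1061], [0.4447, -0.0919]]
green [[206.3, 249.0], [213.2, 217.1], [224.2, 219.5], [217.3, 251.4]] [[0.4918, 0.1648], [0.5734, 0.1486], [0.567, 0.1204], [0.4855, 0.1369]]
orange [[397.0, 262.0], [403.0, 262.0], [403.0, 271.0], [397.0, 271.0]] [[0.454, -0.3131], [0.4539, -0.328], [0.4316, -0.3268], [0.4317, -0.3119]]
jar [0.61585263 0.2620321  0.105     ]
collar [ 0.48964427 -0.0625462   0.058     ]
knobtop [ 0.50315611 -0.50914779  0.084     ]
```

Request:
play_rows(
  plan=[-33,-17,0,0,0,0,-33,-17,0,0,0,0,-33,-17,0,0,0,0,-33,-17,0,0,0,0,-33,-17,0,0,0,0,-33,-17,0,0,0,0,-33,-17,0,0,0,0,-33,-17,0,0,0,0],
)

```text
clock: 0.77
eef_pos: [0.39, 0.4555, 0.1957]
eef_rot: [-3.141, -0.0, 2.892]
force: [0.2, -0.4, -0.2]
gripper_width: 0.0852
grip_force: 0.0
```

Request:
play_rows(
  plan=[-33,-17,0,0,0,0,-33,-17,0,0,0,0,-33,-17,0,0,0,0,-33,-17,0,0,0,0,-33,-17,0,0,0,0,-33,-17,0,0,0,0,-20,-10,0,0,0,0,0,0,0,0,0,0],
)

```text
clock: 1.43
eef_pos: [0.5751, 0.2914, 0.195]
eef_rot: [-3.14, -0.0, 2.888]
force: [0.6, -0.2, -0.0]
gripper_width: 0.0856
grip_force: 0.0
```

```bash
cat >> h.py <<'E'
from scipy.spatial.transform import Rotation as Ro
def to(X,yaw=None):
    o=observe();M=Ro.from_euler('xyz',o['eef_rot'])
    print('clk',round(o['clock'],2),'tcp',np.round(o['eef_pos'],4),'rot',np.round(o['eef_rot'],4),'w',round(o['gripper_width'],4),'F',np.round(o['force'],1))
    print('tool shift mm',np.round(M.inv().apply(np.array(X)-o['eef_pos'])*1000,1))
def snap(n,f):
    c=camera_info(n);im=snapshot(n);cv2.imwrite(f'pics/{f}.png',im);np.savez(f'pics/{f}.npz',**c);return im,c
E
python3 - <<'E'
from h import *
to([.616,.262,.06]); im,c=snap('wrist','w1'); print('cam',-np.array(c['R']).T@c['t'],np.round(c['R'],2).tolist(),c['fx']); print(proj(c,[.616,.262,.105]))
E
```

```text
clk 1.43 tcp [0.5751 0.2914 0.195 ] rot [-3.1402e+00 -3.0000e-04  2.8884e+00] w 0.0856 F [ 0.6 -0.2 -0. ]
tool shift mm [-47.  -18.1 135. ]
cam [0.501502   0.30993348 0.3725465 ] [[0.25, 0.97, -0.0], [0.93, -0.24, 0.29], [0.28, -0.08, -0.96]] 336.0203519981997
[264.39530312 255.53092372]
```

View pics/w1.png

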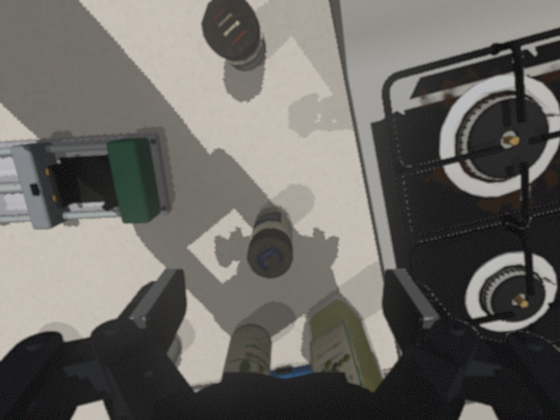

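Run:
```python
from h import *
c=camera_info('side');print('bottle cap',ray(c,218,90,.271),'bottle base',ray(c,227,150,0),'can top',ray(c,252,130,.134))
d=np.load('pics/w1.npz');im=cv2.imread('pics/w1.png')
print('jar',ray(d,269,254,.105))
print(cv2.cvtColor(im[180:181,100:175:3],cv2.COLOR_BGR2HSV)[0].tolist())
```

```text
bottle cap [0.74436075 0.28861884 0.271     ] bottle base [0.75938244 0.30322332 0.        ] can top [0.76568083 0.18748178 0.134     ]
jar [0.61560215 0.26625419 0.105     ]
[[30, 31, 33], [0, 8, 32], [150, 17, 30], [40, 23, 33], [69, 46, 39], [74, 96, 64], [72, 104, 66], [74, 96, 69], [74, 109, 70], [73, 105, 68], [73, 91, 70], [74, 98, 68], [74, 92, 69], [77, 80, 64], [71, 66, 54], [69, 57, 45], [74, 56, 50], [71, 58, 48], [75, 52, 49], [120, 7, 78], [150, 3, 80], [30, 7, 71], [8, 13, 81], [11, 23, 90], [10, 22, 106]]
```

Request:
play_rows(
  plan=[-23,-8,0,0,0,0,-23,-7,15,0,0,0,0,0,30,0,0,0,0,0,30,0,0,0,0,0,30,0,0,0,0,0,20,0,0,0,0,0,10,0,0,0,0,0,0,0,0,0],
  jaw=85,
)

```text
clock: 2.15
eef_pos: [0.612, 0.2689, 0.0584]
eef_rot: [-3.14, -0.003, 2.892]
force: [0.7, -0.7, -0.1]
gripper_width: 0.0851
grip_force: 0.0
```

Request:
play_rows(
  plan=[0,0,0,0,0,0,0,0,0,0,0,0,0,0,0,0,0,0,0,0,0,0,0,0,0,0,0,0,0,0,0,0,0,0,0,0,0,0,0,0,0,0,0,0,0,0,0,0],
  jaw=36,
  force=30,
)

```text
clock: 2.82
eef_pos: [0.6142, 0.2689, 0.0627]
eef_rot: [3.14, 0.002, 2.892]
force: [-0.5, 0.0, 6.9]
gripper_width: 0.0383
grip_force: 29.4
```

Request:
play_rows(
  plan=[0,0,-15,0,0,0,0,0,-30,0,0,0,0,0,-30,0,0,0,11,-20,-20,0,0,0,12,-22,0,0,0,0,12,-22,0,0,0,0,10,-19,0,0,0,0,0,0,0,0,0,0],
)

```text
clock: 3.48
eef_pos: [0.5478, 0.1975, 0.1579]
eef_rot: [3.141, 0.001, 2.891]
force: [-0.9, 1.0, -0.7]
gripper_width: 0.0377
grip_force: 30.6
```

Request:
play_rows(
  plan=[0,0,0,0,0,0,0,0,0,0,0,0],
)

```text
clock: 3.65
eef_pos: [0.5497, 0.1996, 0.1571]
eef_rot: [3.141, 0.001, 2.892]
force: [-0.1, 1.0, -0.9]
gripper_width: 0.0378
grip_force: 30.6
```

Run:
```python
from h import *
to([.5206,.099,.075]); im,c=snap('wrist','w2'); 
for k,z in((.0,0),):print(proj(c,[.5206,.099,.012]))
```

```text
clk 3.65 tcp [0.5497 0.1996 0.1571] rot [3.1408e+00 1.1000e-03 2.8916e+00] w 0.0378 F [-0.1  1.  -0.9]
tool shift mm [   3.4 -104.7   82. ]
[178.41414637 184.81967345]
```

View pics/w2.png

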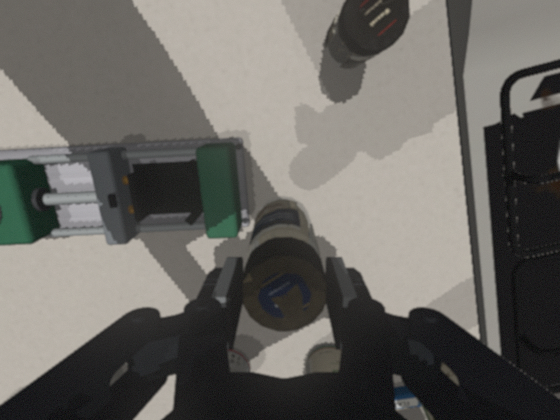

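Run:
```python
from h import *
d=np.load('pics/w2.npz');im=cv2.imread('pics/w2.png');h=cv2.cvtColor(im,cv2.COLOR_BGR2HSV)
for c2 in blobs(im[100:280,0:270],(60,80,30),(95,255,255),200):
    r=cv2.minAreaRect(c2);b=cv2.boxPoints(r)+[0,100];print(np.round(b,1).tolist(),[np.round(ray(d,*p,.05 if r[0][0]>100 else .055)[:2],4).tolist() for p in b])
print('row',[(x,*h[185,x].tolist()) for x in range(194,256,3)])
print('col',[(y,*h[y,215].tolist()) for y in list(range(136,154,2))+list(range(226,246,2))])
```

```text
[[195.6, 162.5], [226.9, 157.5], [239.4, 235.1], [208.2, 240.2]] [[0.5006, 0.1336], [0.5031, 0.1606], [0.5731, 0.1508], [0.5708, 0.1218]]
[[0.0, 243.0], [0.0, 160.0], [57.0, 160.0], [57.0, 243.0]] [[0.5254, -0.0583], [0.4579, -0.022], [0.4696, 0.024], [0.5381, -0.0087]]
row [(194, 83, 31, 33), (197, 48, 36, 35), (200, 68, 60, 51), (203, 74, 91, 59), (206, 72, 72, 64), (209, 72, 95, 62), (212, 70, 92, 64), (215, 72, 80, 64), (218, 74, 85, 66), (221, 73, 71, 65), (224, 73, 73, 66), (227, 74, 83, 68), (230, 67, 68, 64), (233, 70, 45, 51), (236, 72, 27, 48), (239, 53, 15, 70), (242, 0, 0, 78), (245, 30, 4, 71), (248, 19, 25, 83), (251, 21, 21, 85), (254, 17, 23, 99)]
col [(136, 23, 21, 95), (138, 24, 16, 80), (140, 0, 6, 80), (142, 30, 7, 73), (144, 60, 27, 56), (146, 63, 39, 59), (148, 71, 55, 65), (150, 71, 62, 66), (152, 72, 62, 70), (226, 75, 94, 84), (228, 74, 101, 104), (230, 73, 103, 104), (232, 73, 99, 106), (234, 75, 102, 103), (236, 73, 100, 102), (238, 45, 23, 131), (240, 16, 21, 180), (242, 17, 20, 178), (244, 15, 20, 177)]
```

Run:
```python
from h import *
d=np.load('pics/w2.npz');im=cv2.imread('pics/w2.png')
A=ray(d,214,146,.05)[:2];B=ray(d,219,237,.05)[:2];O=ray(d,231.5,185,.05)[:2];O2=ray(d,236,222,.05)[:2];O3=ray(d,227,160,.05)[:2]
print(A,B,np.linalg.norm(A-B),O,O2,O3)
# collar in top view: fit gray disc
t=cv2.imread('pics/top0.png');c=camera_info('top');h=cv2.cvtColor(t,cv2.COLOR_BGR2HSV)
m=cv2.inRange(h[230:270,277:318],(60,80,30),(90,255,255));cs,_=cv2.findContours(cv2.bitwise_not(m),cv2.RETR_LIST,cv2.CHAIN_APPROX_NONE)
for k in cs:
    a=cv2.contourArea(k)
    if 80<a<500: 
        e=cv2.minEnclosingCircle(k);q=cv2.moments(k);u=np.array([q['m10']/a,q['m01']/a])+[277,230];print(a,e[1],u,ray(c,*u,.058))
col=ray(c,296.3,248.7,.058)[:2]
mid=(A+B)/2
for th in(-.18,-.195,-.21):
    y=np.array([-np.sin(th),np.cos(th)]);x=np.array([y[1],-y[0]])
    print(th,'collar->V: along',(O-col)@y,'lateral',(mid-col)@x,'place from collar',col+.164*y,'from V',O+(-.060)*y, 'O edge y',(O-col)@y,(O2-col)@y,(O3-col)@y)
```

```text
[0.49127514 0.15300864] [0.57024906 0.1323496 ] 0.08163134121170529 [0.52684235 0.15744807] [0.56026923 0.15145665] [0.50517351 0.16007963]
234.5 9.102078437805176 [295.63255153 248.76616915] [ 0.48940996 -0.06078494  0.058     ]
-0.18 collar->V: along 0.22303094519866315 lateral 0.003809056591799373 place from collar [0.51892203 0.098889  ] from V [0.51610057 0.09841745] O edge y 0.22303094519866315 0.22312072600794677 0.22174062217561505
-0.195 collar->V: along 0.22296548447215414 lateral 0.0006707104261457322 place from collar [0.52133889 0.09843045] from V [0.51521636 0.09858521] O edge y 0.22296548447215414 0.22356462809538333 0.2213484707578396
-0.21 collar->V: along 0.2228498574522675 lateral -0.0024677866465242456 place from collar [0.5237486  0.09793571] from V [0.51433475 0.09876622] O edge y 0.2228498574522675 0.22395822908465463 0.2209065168679505
```

Request:
play_rows(
  plan=[1,-26,0,0,0,0,1,-26,0,0,0,0,1,-26,0,0,0,0,1,-27,0,0,0,0,0,0,10,0,0,0,0,0,15,0,0,0,0,0,0,0,0,0,0,0,0,0,0,0],
)

```text
clock: 4.37
eef_pos: [0.5195, 0.0991, 0.1304]
eef_rot: [-3.141, -0.002, 2.892]
force: [1.2, 0.7, -0.9]
gripper_width: 0.0381
grip_force: 30.7
```

Run:
```python
from h import *
d=np.load('pics/w2.npz');print('jar ctr - tcp in w2',ray(d,286,284,.199)[:2]-[.5497,.1996])
to([.520,.0988,.0755])
```

```text
jar ctr - tcp in w2 [ 0.00028378 -0.00016881]
clk 4.37 tcp [0.5195 0.0991 0.1304] rot [-3.1411e+00 -1.6000e-03  2.8922e+00] w 0.0381 F [ 1.2  0.7 -0.9]
tool shift mm [-0.7 -0.1 54.9]
```

Request:
play_rows(
  plan=[-1,0,15,0,0,0,0,0,15,0,0,0,0,0,12,0,0,0,0,0,6,0,0,0,0,0,3,0,0,0,0,0,2,0,0,0,0,0,0,0,0,0,0,0,0,0,0,0],
)

```text
clock: 5.03
eef_pos: [0.5208, 0.0985, 0.0786]
eef_rot: [3.141, 0.001, 2.892]
force: [-0.7, -0.2, -1.3]
gripper_width: 0.0376
grip_force: 30.8
```

Request:
play_rows(
  plan=[0,0,1.5,0,0,0,0,0,1.5,0,0,0,0,0,0,0,0,0,0,0,0,0,0,0],
)

```text
clock: 5.37
eef_pos: [0.5205, 0.0984, 0.075]
eef_rot: [3.142, 0.0, 2.892]
force: [-0.3, 0.0, -1.2]
gripper_width: 0.0379
grip_force: 30.8
```

Request:
play_rows(
  plan=[0,0,0.8,0,0,0,0,0,0.4,0,0,0,0,0,0,0,0,0,0,0,0,0,0,0],
)

```text
clock: 5.7
eef_pos: [0.521, 0.0983, 0.0748]
eef_rot: [3.141, 0.002, 2.892]
force: [-0.7, -1.2, 6.6]
gripper_width: 0.0379
grip_force: 31.6
```

Request:
play_rows(
  plan=[0,0,0,0,0,0,0,0,0,0,0,0,0,0,0,0,0,0,0,0,0,0,0,0,0,0,0,0,0,0,0,0,0,0,0,0],
  jaw=70,
)

```text
clock: 6.2
eef_pos: [0.5205, 0.0984, 0.0736]
eef_rot: [-3.141, -0.0, 2.892]
force: [-0.0, 0.0, 0.3]
gripper_width: 0.0699
grip_force: 0.0
```

Request:
play_rows(
  plan=[0,0,-10,0,0,0,0,0,-25,0,0,0,0,0,-35,0,0,0,0,0,-35,0,0,0,0,0,-20,0,0,0,0,0,0,0,0,0],
)

```text
clock: 6.7
eef_pos: [0.5219, 0.0986, 0.2048]
eef_rot: [3.139, 0.007, 2.892]
force: [0.2, -1.3, 0.5]
gripper_width: 0.0698
grip_force: 0.0
```

Run:
```python
from h import *
c=camera_info('top');t=cv2.imread('pics/top0.png')
for c2 in blobs(t[225:285,380:420],(0,0,0),(180,255,45),20):
    r=cv2.minAreaRect(c2);print(cv2.contourArea(c2),np.array(r[0])+[380,225],r[1])
print('knob',ray(c,398.2,240.4,.084))
to([.45,-.26,.2])
```

```text
21.5 [389.44797611 268.16184616] (14.293375968933105, 2.9651150703430176)
78.0 [397.  240.5] (9.0, 12.0)
knob [ 0.50495727 -0.31265011  0.084     ]
clk 6.7 tcp [0.5219 0.0986 0.2048] rot [3.1389 0.0066 2.8918] w 0.0698 F [ 0.2 -1.3  0.5]
tool shift mm [ -18.9 -365.3    3.9]
```

Request:
play_rows(
  plan=[0,-36,0,0,0,0,0,-36,0,0,0,0,0,-36,0,0,0,0,0,-36,0,0,0,0,1,-36,0,0,0,0,1,-36,0,0,0,0,1,-36,0,0,0,0,1,-36,0,0,0,0],
)

```text
clock: 7.37
eef_pos: [0.4444, -0.1811, 0.1989]
eef_rot: [-3.142, 0.0, 2.892]
force: [0.7, -1.0, -0.1]
gripper_width: 0.07
grip_force: 0.0
```

Request:
play_rows(
  plan=[0,-36,0,0,0,0,1,-36,0,0,0,0,0,-36,0,0,0,0,0,-36,0,0,0,0,0,0,0,0,0,-0.12,0,0,0,0,0,-0.12,0,0,0,0,0,-0.12,0,0,0,0,0,0],
)

```text
clock: 8.03
eef_pos: [0.4086, -0.3191, 0.1987]
eef_rot: [3.141, -0.0, -3.026]
force: [-0.5, -0.1, 0.7]
gripper_width: 0.0696
grip_force: 0.0
```

Run:
```python
from h import *
to([.443,-.32,.2]); im,c=snap('wrist','w3');im2,c2=snap('top','t3')
print(proj(c,[.443,-.32,.058]),proj(c,[.505,-.313,.084]))
for b in blobs(im,(3,130,60),(22,255,255),50):
    r=cv2.minAreaRect(b);p=cv2.boxPoints(r);print(np.round(p,1).tolist(),[np.round(ray(c,*q,.058)[:2],4).tolist() for q in p])
```

```text
clk 8.03 tcp [ 0.4086 -0.3191  0.1987] rot [ 3.1413e+00 -3.0000e-04 -3.0258e+00] w 0.0696 F [-0.5 -0.1  0.7]
tool shift mm [-34.1  -4.8  -1.3]
[279.74363532 222.8107392 ] [279.43737817 291.59071596]
[[270.0, 204.0], [286.0, 204.0], [286.0, 234.0], [270.0, 234.0]] [[0.4246, -0.3317], [0.4228, -0.3161], [0.4542, -0.3124], [0.456, -0.3285]]
```

View pics/w3.png

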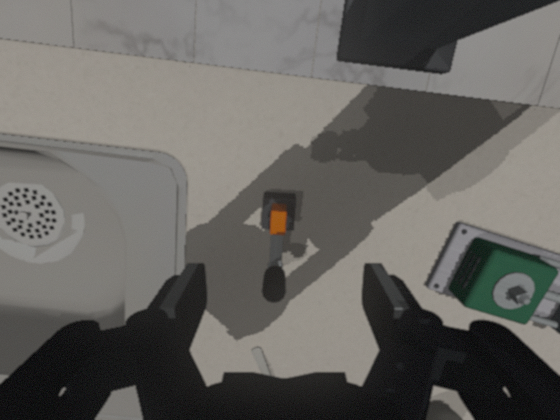

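Run:
```python
from h import *
d=np.load('pics/w3.npz');im=cv2.imread('pics/w3.png')
for b in blobs(im[255:310,255:300],(0,0,0),(180,255,28),80):
    r=cv2.fitEllipse(b);print(r[0][0]+255,r[0][1]+255,r[1:],cv2.boundingRect(b))
g=ray(d,278,221,.058)[:2]
for k in((274.5,290),(274.5,286)):
    kk=ray(d,*k,.084)[:2];v=kk-g;print(g,kk,np.linalg.norm(v),np.arctan2(v[1],v[0]))
h=cv2.cvtColor(im,cv2.COLOR_BGR2HSV);print([h[y,278].tolist() for y in range(200,240,2)])
# collar/gearbox seen here
print(ray(d,518,293,.058))
a=cv2.resize(im[185:310,220:340],(768,800//1))[:,:];cv2.imwrite('pics/w3c.png',cv2.resize(im[180:310,220:350],(600,600),interpolation=cv2.INTER_CUBIC))
```

```text
[ 0.44129899 -0.3219451 ] [ 0.5038118 -0.3180023] 0.06263702900299138 0.06298840235579009
[ 0.44129899 -0.3219451 ] [ 0.49943586 -0.31847328] 0.05824045068678835 0.05964720910076411
[[8, 20, 50], [17, 47, 49], [12, 135, 70], [11, 151, 83], [12, 165, 85], [12, 166, 100], [14, 207, 149], [15, 215, 154], [15, 220, 154], [14, 206, 157], [14, 216, 155], [15, 219, 155], [14, 207, 154], [14, 208, 156], [14, 214, 156], [14, 210, 153], [11, 183, 114], [9, 126, 91], [10, 10, 79], [30, 7, 76]]
[ 0.49243345 -0.05806928  0.058     ]
```

View pics/w3c.png

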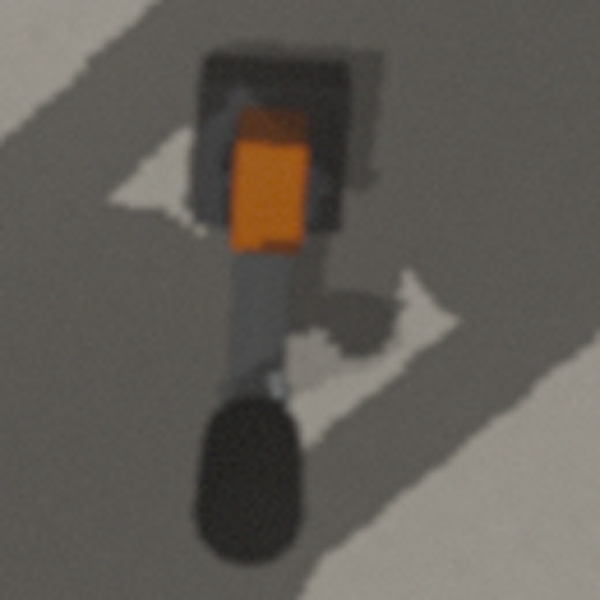

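Request:
play_rows(
  plan=[-33,-6,0,0,0,0.05,0,0,35,0,0,0,0,0,40,0,0,0,0,0,35,0,0,0,0,0,30,0,0,0,0,0,17,0,0,0,0,0,8,0,0,0,0,0,0,0,0,0],
)

```text
clock: 8.8
eef_pos: [0.4417, -0.3206, 0.0322]
eef_rot: [3.14, -0.002, -3.084]
force: [-0.6, -0.5, 0.3]
gripper_width: 0.0698
grip_force: 0.0
```

Request:
play_rows(
  plan=[0,0,0,0,0,0,0,0,0,0,0,0,0,0,0,0,0,0,0,0,0,0,0,0,0,0,0,0,0,0,0,0,0,0,0,0,0,0,0,0,0,0,0,0,0,0,0,0],
  jaw=10,
  force=60,
)

```text
clock: 9.47
eef_pos: [0.4423, -0.3213, 0.0338]
eef_rot: [-3.142, 0.0, -3.081]
force: [0.2, -0.1, 0.4]
gripper_width: 0.0098
grip_force: 0.0
```

Run:
```python
from h import *
to([.443,-.32,.2]); im,c=snap('wrist','w4');s,_=snap('side','s4')
a=cv2.resize(im[180:390,140:420],(560,420));b=cv2.resize(s[225:315,310:400],(420,420))
cv2.imwrite('pics/m4.png',cv2.resize(np.hstack([a[:,70:490],b]),(800,400)))
```

```text
clk 9.47 tcp [ 0.4423 -0.3213  0.0338] rot [-3.1415e+00  1.0000e-04 -3.0815e+00] w 0.0098 F [ 0.2 -0.1  0.4]
tool shift mm [  -0.8    1.3 -166.2]
```

View pics/m4.png

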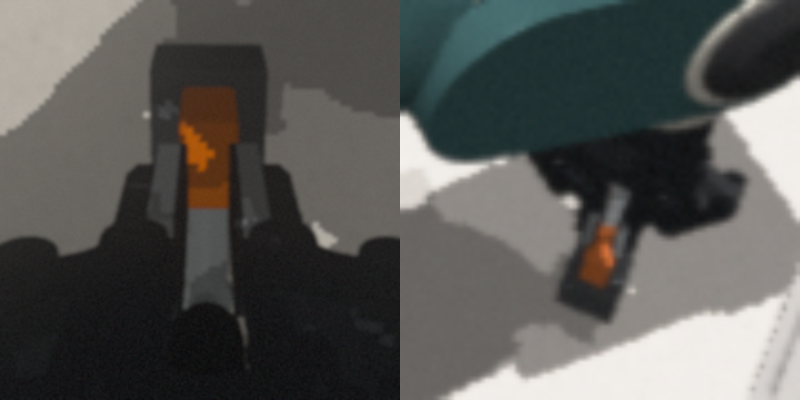

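Request:
play_rows(
  plan=[0,0,0,0,0,0,0,0,0,0,0,0,0,0,0,0,0,0,0,0,0,0,0,0],
  jaw=0,
  force=80,
)

```text
clock: 9.9
eef_pos: [0.4423, -0.3213, 0.0337]
eef_rot: [-3.142, 0.0, -3.081]
force: [0.1, 0.2, 0.4]
gripper_width: 0.0001
grip_force: 0.0
```

Run:
```python
from h import *
o=observe();im,c=snap('wrist','w5');s,cs=snap('side','s5');t,ct=snap('top','t5')
P=o['eef_pos'];g=P+[0,0,.019]
print('tcp px',proj(c,P),proj(c,g),'block pred',proj(c,[.4423,-.3215,.058]),proj(c,[.4423,-.3215,.028]),proj(cs,g))
for b in blobs(im,(3,130,60),(22,255,255),50): print('orange',cv2.boundingRect(b))
a=cv2.resize(im[180:390,140:420],(560,420));b=cv2.resize(s[225:315,310:400],(420,420))
cv2.imwrite('pics/m5.png',cv2.resize(np.hstack([a[:,70:490],b]),(800,400)))
```

```text
tcp px [284.9136888  247.01003038] [284.96165911 261.57645309] block pred [284.56140042 266.12174373] [284.54591776 243.09853307] [355.09719118 280.95220744]
orange (268, 226, 32, 30)
```

View pics/m5.png

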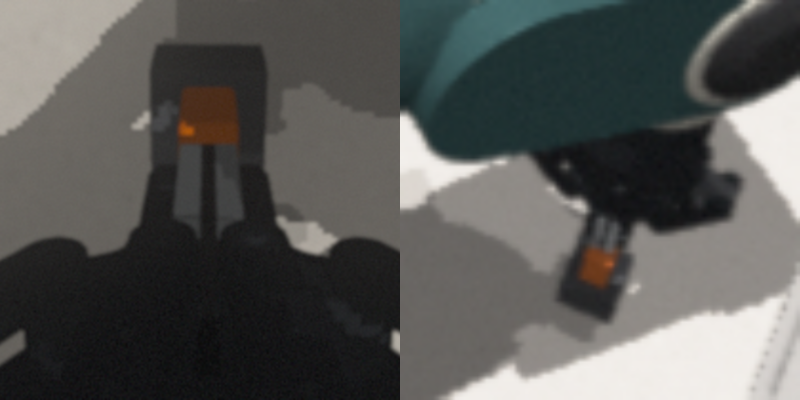

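```bash
cat >> h.py <<'E'
def tri(c1,p1,c2,p2):
    A=[];b=[]
    for c,p in((c1,p1),(c2,p2)):
        a=ray(c,*p,0.);e=ray(c,*p,.1);u=(e-a)/np.linalg.norm(e-a);N=np.eye(3)-np.outer(u,u);A.append(N);b.append(N@a)
    return np.linalg.lstsq(np.vstack(A),np.hstack(b),rcond=None)[0]
E
python3 - <<'E'
from h import *
w=np.load('pics/w5.npz');s=np.load('pics/s5.npz')
print('tips',tri(w,(284,256),s,(355,280)),tri(w,(284,258),s,(355,278)))
im=cv2.imread('pics/w5.png')
w4=np.load('pics/w4.npz');i4=cv2.imread('pics/w4.png');h=cv2.cvtColor(i4,cv2.COLOR_BGR2HSV)
print([(y,*h[y,285].tolist()) for y in range(220,296,3)])
s4=cv2.imread('pics/s4.png')
for b in blobs(s4[225:315,310:400],(3,130,60),(22,255,255),10): print('side orange',cv2.boundingRect(b))
s0=cv2.imread('pics/side0.png')
for b in blobs(s0[225:315,310:400],(3,130,60),(22,255,255),10): print('side0 orange',cv2.boundingRect(b))
ss=camera_info('side');
for z in(.028,.043,.058):print(z,proj(ss,[.4423,-.3215,z]))
E
```

```text
tips [ 0.41817667 -0.32344959  0.09878424] [ 0.40099564 -0.32449099  0.13738162]
[(220, 20, 17, 44), (223, 30, 6, 44), (226, 10, 154, 71), (229, 12, 184, 75), (232, 12, 161, 76), (235, 14, 210, 73), (238, 13, 189, 77), (241, 11, 166, 77), (244, 13, 187, 83), (247, 11, 175, 92), (250, 12, 192, 89), (253, 12, 193, 86), (256, 12, 199, 87), (259, 14, 238, 163), (262, 14, 241, 151), (265, 12, 201, 89), (268, 13, 205, 86), (271, 13, 209, 89), (274, 11, 187, 90), (277, 12, 191, 91), (280, 13, 209, 117), (283, 13, 220, 116), (286, 13, 229, 116), (289, 8, 108, 99), (292, 120, 3, 86), (295, 0, 3, 85)]
side orange (40, 51, 8, 14)
side0 orange (41, 51, 9, 13)
0.028 [353.91943951 285.43251465]
0.043 [354.67199475 282.75736614]
0.058 [355.44157156 280.02171013]
```

Request:
play_rows(
  plan=[0,0,0,0,0,0,0,0,0,0,0,0,0,0,0,0,0,0,0,0,7,0,0,0,0,0,7,0,0,0,0,0,0,0,0,0],
  jaw=55,
)

```text
clock: 10.55
eef_pos: [0.4416, -0.3207, 0.0177]
eef_rot: [3.14, -0.002, -3.081]
force: [-0.3, 0.0, -0.3]
gripper_width: 0.0551
grip_force: 0.0
```

Request:
play_rows(
  plan=[0,0,0,0,0,0,0,0,0,0,0,0,0,0,0,0,0,0,0,0,0,0,0,0,0,0,0,0,0,0,0,0,0,0,0,0,0,0,0,0,0,0],
  jaw=6,
  force=60,
)

```text
clock: 11.13
eef_pos: [0.4425, -0.3215, 0.0201]
eef_rot: [-3.141, 0.0, -3.081]
force: [-1.9, 0.1, 6.2]
gripper_width: 0.0128
grip_force: 59.0
```

Request:
play_rows(
  plan=[0,0,-10,0,0,0,0,0,-25,0,0,0,0,0,-35,0,0,0,0,0,-35,0,0,0,-5,15,-30,0,0,0,-10,30,-5,0,0,0,-10,30,0,0,0,0,-10,30,0,0,0,0],
)

```text
clock: 11.8
eef_pos: [0.471, -0.2134, 0.1608]
eef_rot: [-3.141, 0.001, -3.082]
force: [1.7, 0.5, -2.8]
gripper_width: 0.0125
grip_force: 58.8
```

Request:
play_rows(
  plan=[-10,30,0,0,0,0,-8,28,0,0,0,0,-5,15,0,0,0,0,0,0,0,0,0,0,0,0,0,0,0,0],
)

```text
clock: 12.22
eef_pos: [0.4895, -0.1395, 0.16]
eef_rot: [-3.141, 0.0, -3.08]
force: [0.5, -0.2, -2.5]
gripper_width: 0.013
grip_force: 58.9
```

Run:
```python
from h import *
to([.49,-.0615,.16]); im,c=snap('wrist','w6')
u,v=proj(c,[.4895,-.0615,.07]).round().astype(int);print(u,v)
x0=max(0,u-70);y0=max(0,v-70);cr=im[y0:y0+140,x0:x0+140];print(x0,y0)
cv2.imwrite('pics/m6.png',np.hstack([cv2.resize(cr,(500,500),interpolation=cv2.INTER_CUBIC),cv2.resize(im[100:420,130:430],(300,500))]))
```

```text
clk 12.22 tcp [ 0.4895 -0.1395  0.16  ] rot [-3.1414  0.     -3.0796] w 0.013 F [ 0.5 -0.2 -2.5]
tool shift mm [-5.3 77.8  0. ]
378 209
308 139
```

View pics/m6.png

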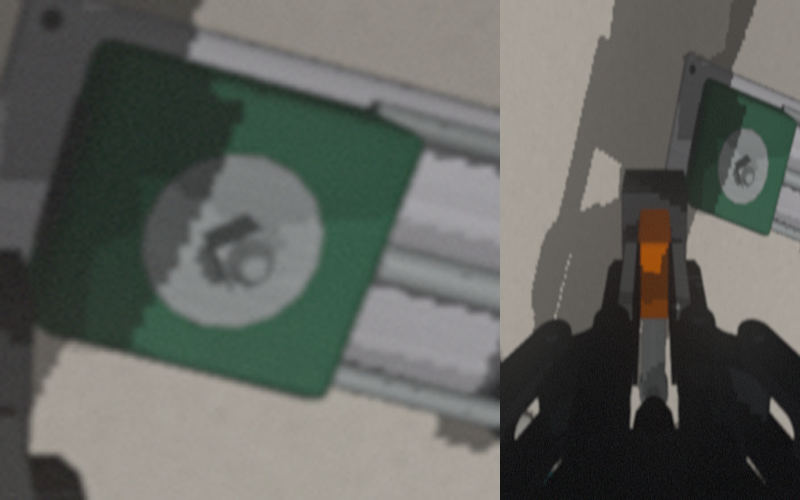

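The picture shows the shaft's nose near pixel (380,213), the collar centre near (373,206), and the dark shaft faces running at about -32° and 58° in the image. I'll work from numbers only from here.

Run:
```python
from h import *
d=np.load('pics/w6.npz');im=cv2.imread('pics/w6.png');g=cv2.cvtColor(im,cv2.COLOR_BGR2GRAY)
print('nose',ray(d,379.7,213.2,.078),'collar',ray(d,373.5,206.5,.058))
print('cols 360..392');
for y in range(194,226): print(y,*g[y,360:393])
for th in(0,):
    for p,q in(((203,250),(250,220)),((203,250),(225,285))):
        P,Q=[ray(d,308+a[0]/3.571,139+a[1]/3.571,.073)[:2] for a in(p,q)];v=Q-P;print(np.linalg.norm(v),np.arctan2(v[1],v[0]))
```

```text
nose [ 0.49031788 -0.06246626  0.078     ] collar [ 0.49052499 -0.06238847  0.058     ]
cols 360..392
194 72 70 70 72 74 81 96 111 118 122 123 121 120 122 122 122 123 122 123 123 123 122 124 124 122 124 124 121 122 122 123 126 124
195 80 78 77 79 89 102 113 120 122 122 122 121 123 122 122 120 120 120 122 120 120 122 123 124 122 124 122 124 125 122 124 123 123
196 78 80 80 85 104 120 129 127 123 123 120 122 122 122 121 123 122 122 122 123 121 121 122 122 122 122 121 123 123 123 123 123 123
197 80 80 81 90 113 131 134 133 128 121 120 119 120 123 122 123 123 120 121 121 122 121 121 122 120 121 122 122 122 122 121 123 121
198 80 77 80 92 115 134 138 136 130 124 121 123 119 117 116 112 109 111 118 121 124 122 122 121 120 123 122 121 120 120 120 121 122
199 81 83 87 94 117 135 139 137 135 130 125 122 119 108 103 93 88 91 102 116 119 120 120 121 121 122 121 120 122 122 123 119 120
200 84 95 103 110 126 135 138 138 138 132 126 120 108 93 81 75 70 71 86 105 112 118 119 122 122 120 122 124 122 122 124 119 121
201 91 110 126 131 135 140 137 132 127 121 111 99 86 75 66 67 65 66 72 86 102 114 119
[... 2477 characters left out ...]
6 138 136 133 132 133 138 135 133 133 135 135 134 135 136 134 137 137 134 137 134 128 115 98
222 133 136 132 134 136 136 136 135 135 138 134 137 135 135 138 136 136 136 133 135 134 135 134 134 132 134 135 136 133 129 111 97 87
223 137 135 135 136 133 135 135 135 136 135 137 135 137 137 135 137 137 137 139 137 135 135 135 135 135 134 135 132 121 111 96 84 78
224 137 139 135 137 136 135 136 134 136 135 134 136 136 135 135 136 137 136 138 136 138 137 136 138 137 134 127 116 104 90 86 78 78
225 137 138 138 138 137 134 136 137 135 136 134 133 135 135 135 135 137 133 136 136 137 136 139 139 135 129 116 99 86 82 80 79 78
0.012483475792699147 2.2431803025800843
0.01022238044105814 0.6533142621139194
```

Run:
```python
from h import *
d=np.load('pics/w6.npz')
for p,q,z in(((367,202.9),(375,198.9),.058),((372,206.7),(380,202.8),.073),((365,207),(370,217),.06)):
    v=(ray(d,*q,z)-ray(d,*p,z))[:2];print(np.linalg.norm(v),np.arctan2(v[1],v[0])%(np.pi/2))
P=ray(d,367,202.9,.058)[:2];v=(ray(d,375,198.9,.058)[:2]-P);v/=np.linalg.norm(v);e=np.array([.4904,-.0624])-P;print('dist axis to foot edge',v[0]*e[1]-v[1]*e[0])
im=cv2.imread('pics/w6.png')
for b in blobs(im,(3,130,60),(22,255,255),50):print('orange',cv2.boundingRect(b))
z=.16-.0201
for x in(-.013,.013):print([proj(d,[.4895+x,-.1395,z+h]).round(1).tolist() for h in(0,.028,.058)])
for x in(-.018,):print('hub -x face',[proj(d,[.4895+x,-.1395,z+h]).round(1).tolist() for h in(0,.028)])
g=cv2.cvtColor(im,cv2.COLOR_BGR2GRAY);print([(y,int(g[y,280])) for y in range(195,300,3)])
```

```text
0.007527277506321009 0.5568375486632258
0.007105420539128061 0.5483762033491617
0.010329350631649168 0.564381967013214
dist axis to foot edge -0.005522015441277868
orange (268, 234, 33, 70)
[[286.1, 214.6], [286.4, 230.5], [286.7, 253.7]]
[[283.6, 253.3], [283.4, 274.0], [283.2, 303.9]]
hub -x face [[286.7, 206.9], [287.0, 221.7]]
[(195, 92), (198, 93), (201, 94), (204, 92), (207, 83), (210, 39), (213, 34), (216, 42), (219, 44), (222, 47), (225, 63), (228, 62), (231, 59), (234, 61), (237, 59), (240, 59), (243, 60), (246, 62), (249, 60), (252, 63), (255, 77), (258, 94), (261, 97), (264, 95), (267, 95), (270, 98), (273, 86), (276, 56), (279, 56), (282, 57), (285, 52), (288, 56), (291, 55), (294, 60), (297, 70)]
```

Request:
play_rows(
  plan=[-1,19,0,0,0,0,-1,19,0,0,0,0,-1,19,0,0,0,0,-1,19,0,0,0,0,0,0,0,0,0,-0.124,0,0,0,0,0,-0.124,0,0,0,0,0,-0.124,0,0,0,0,0,-0.123],
)

```text
clock: 12.93
eef_pos: [0.4888, -0.065, 0.1598]
eef_rot: [-3.142, -0.0, -2.581]
force: [-1.0, -0.4, -2.7]
gripper_width: 0.0128
grip_force: 59.0
```

Request:
play_rows(
  plan=[0,0,20,0,0,0,0,0,20,0,0,0,0,0,12,0,0,0,0,0,0,0,0,0,0,0,0,0,0,0],
)

```text
clock: 13.35
eef_pos: [0.4887, -0.0645, 0.1077]
eef_rot: [3.141, -0.001, -2.587]
force: [0.1, 0.2, -1.8]
gripper_width: 0.0126
grip_force: 59.0
```

Run:
```python
from h import *
to([.4891,-.0632,.08])
```

```text
clk 13.35 tcp [ 0.4887 -0.0645  0.1077] rot [ 3.1410e+00 -8.0000e-04 -2.5873e+00] w 0.0126 F [ 0.1  0.2 -1.8]
tool shift mm [-1.1  0.9 27.7]
```

Request:
play_rows(
  plan=[-1,1,3,0,0,0,0,0,3,0,0,0,0,0,3,0,0,0,0,0,3,0,0,0,0,0,3,0,0,0,0,0,0,0,0,0],
)

```text
clock: 13.85
eef_pos: [0.489, -0.0626, 0.0921]
eef_rot: [3.141, -0.001, -2.586]
force: [0.9, -0.7, -2.5]
gripper_width: 0.0123
grip_force: 59.0
```

Request:
play_rows(
  plan=[0,0,2,0,0,0,0,0,2,0,0,0,0,0,2,0,0,0,0,0,0,0,0,0],
)

```text
clock: 14.18
eef_pos: [0.4891, -0.0627, 0.0863]
eef_rot: [3.141, -0.0, -2.586]
force: [0.8, -0.6, -3.0]
gripper_width: 0.0126
grip_force: 59.0
```

Request:
play_rows(
  plan=[0,0,2.5,0,0,0,0,0,2.5,0,0,0,0,0,2,0,0,0,0,0,1,0,0,0,0,0,0.5,0,0,0,0,0,0,0,0,0],
)

```text
clock: 14.68
eef_pos: [0.4893, -0.0627, 0.0784]
eef_rot: [-3.141, 0.0, -2.586]
force: [0.2, -1.1, -0.5]
gripper_width: 0.0127
grip_force: 59.4
```

Request:
play_rows(
  plan=[0,0,0,0,0,0,0,0,0,0,0,0,0,0,0,0,0,0,0,0,0,0,0,0,0,0,-10,0,0,0,0,0,-25,0,0,0,0,0,-30,0,0,0,0,0,-25,0,0,0],
  jaw=50,
)

```text
clock: 15.35
eef_pos: [0.4892, -0.0626, 0.1707]
eef_rot: [-3.141, 0.001, -2.586]
force: [0.1, 0.3, 1.1]
gripper_width: 0.0495
grip_force: 0.0
```

Request:
play_rows(
  plan=[0,0,0,0,0,0,0,0,0,0,0,0],
)

```text
clock: 15.52
eef_pos: [0.4899, -0.0627, 0.1702]
eef_rot: [-3.14, 0.002, -2.586]
force: [0.2, -0.0, -0.8]
gripper_width: 0.0496
grip_force: 0.0
```

Run:
```python
from h import *
to([.5456,-.0278,.101]); im,c=snap('wrist','w7')
for b in blobs(im,(3,130,60),(22,255,255),50):print('orange',cv2.boundingRect(b),cv2.minAreaRect(b))
for z in(.086,.116):print('pred block',[proj(c,np.array([.4904+x*.848,-.0624+x*.53,z])).round(1).tolist() for x in(-.013,.013)])
print('knob pred',proj(c,[.5456,-.0278,.142]),proj(c,[.5456,-.0278,.096]))
x,y=proj(c,[.5456,-.0278,.142]).astype(int)
for b in blobs(im[y-45:y+45,x-45:x+45],(0,0,0),(180,255,30),100):print('dark',np.array(cv2.boundingRect(b))+[x-45,y-45,0,0],cv2.contourArea(b))
```

```text
clk 15.52 tcp [ 0.4899 -0.0627  0.1702] rot [-3.1396e+00  2.2000e-03 -2.5863e+00] w 0.0496 F [ 0.2 -0.  -0.8]
tool shift mm [-65.6   0.4  69.4]
orange (273, 192, 23, 41) ((284.0, 212.0), (40.0, 22.0), 90.0)
pred block [[283.9, 190.9], [284.0, 221.6]]
pred block [[283.7, 200.9], [283.9, 234.9]]
knob pred [284.13254727 316.90558608] [284.29166314 284.22211496]
```

Request:
play_rows(
  plan=[-30,0,0,0,0,0,-30,0,0,0,0,0,-6,0,0,0,0,0,0,0,15,0,0,0,0,0,25,0,0,0,0,0,19,0,0,0,0,0,10,0,0,0,0,0,0,0,0,0],
)

```text
clock: 16.23
eef_pos: [0.5438, -0.0278, 0.0962]
eef_rot: [3.139, -0.004, -2.586]
force: [0.3, 0.3, -0.3]
gripper_width: 0.0501
grip_force: 0.0
```

Request:
play_rows(
  plan=[0,0,0,0,0,0,0,0,0,0,0,0,0,0,0,0,0,0,0,0,0,0,0,0,0,0,0,0,0,0,0,0,0,0,0,0],
  jaw=12,
  force=30,
)

```text
clock: 16.73
eef_pos: [0.5461, -0.0278, 0.1003]
eef_rot: [-3.14, 0.002, -2.586]
force: [2.7, 2.1, 6.0]
gripper_width: 0.0206
grip_force: 29.9
```

Request:
play_rows(
  plan=[2.2,-16.8,0,0,0,0,6.5,-15.7,0,0,0,0,10.3,-13.5,0,0,0,0,13.5,-10.3,0,0,0,0,0,0,0,0,0,0],
)

```text
clock: 17.15
eef_pos: [0.5478, -0.0951, 0.1004]
eef_rot: [-3.139, 0.002, -2.588]
force: [4.2, -2.6, 7.4]
gripper_width: 0.0205
grip_force: 30.2
```

```bash
cat >> h.py <<'E'
def circ():
    o=observe();p=(o['eef_pos']-[.4904,-.0624,0])*1000;y=o['eef_rot'][2]
    t=np.array([p[0]*np.cos(y)+p[1]*np.sin(y),p[0]*np.sin(y)-p[1]*np.cos(y)])
    print('clk',round(o['clock'],2),'z',round(o['eef_pos'][2],4),'r',np.hypot(*t).round(1),'phi',np.degrees(np.arctan2(t[1],t[0])).round(1)%360,'tool',t.round(1),'F',o['force'].round(1),'w',round(o['gripper_width'],4),'yaw',round(y,3))
E
python3 -c "
from h import *
circ()"
```

```text
clk 17.15 z 0.1004 r 66.1 phi 241.4 tool [-31.7 -58. ] F [ 4.2 -2.6  7.4] w 0.0205 yaw -2.588
```

Request:
play_rows(
  plan=[15.7,-6.5,0,0,0,0,16.8,-2.2,0,0,0,0,16.8,2.2,0,0,0,0,15.7,6.5,0,0,0,0,13.5,10.3,0,0,0,0,10.3,13.5,0,0,0,0,6.5,15.7,0,0,0,0,2.2,16.8,0,0,0,0],
)

```text
clock: 17.82
eef_pos: [0.4344, -0.097, 0.0999]
eef_rot: [-3.14, 0.001, -2.588]
force: [4.4, -0.9, 1.3]
gripper_width: 0.0206
grip_force: 29.3
```

Request:
play_rows(
  plan=[-2.2,16.8,0,0,0,0,-6.5,15.7,0,0,0,0,-10.3,13.5,0,0,0,0,-13.5,10.3,0,0,0,0,0,0,0,0,0,0],
)

```text
clock: 18.23
eef_pos: [0.4334, -0.03, 0.0996]
eef_rot: [-3.141, 0.001, -2.585]
force: [0.3, -0.9, 1.0]
gripper_width: 0.0203
grip_force: 30.1
```

```bash
python3 -c "
from h import *
circ()"
```

```text
clk 18.23 z 0.0996 r 65.6 phi 61.5 tool [31.3 57.7] F [ 0.3 -0.9  1. ] w 0.0203 yaw -2.585
```

Request:
play_rows(
  plan=[-15.7,6.5,0,0,0,0,-16.8,2.2,0,0,0,0,-16.8,-2.2,0,0,0,0,-15.7,-6.5,0,0,0,0,-13.5,-10.3,0,0,0,0,-10.3,-13.5,0,0,0,0,-6.5,-15.7,0,0,0,0,-2.2,-16.8,0,0,0,0],
)

```text
clock: 18.9
eef_pos: [0.547, -0.0275, 0.1002]
eef_rot: [3.142, 0.003, -2.585]
force: [3.6, 5.5, 6.0]
gripper_width: 0.0205
grip_force: 31.4
```

Request:
play_rows(
  plan=[2.2,-16.8,0,0,0,0,6.5,-15.7,0,0,0,0,10.3,-13.5,0,0,0,0,13.5,-10.3,0,0,0,0,15.7,-6.5,0,0,0,0,16.8,-2.2,0,0,0,0,16.8,2.2,0,0,0,0,15.7,6.5,0,0,0,0],
)

```text
clock: 19.57
eef_pos: [0.4923, -0.1288, 0.1002]
eef_rot: [-3.139, 0.001, -2.587]
force: [3.8, -0.5, 4.4]
gripper_width: 0.0205
grip_force: 31.2
```

Request:
play_rows(
  plan=[13.5,10.3,0,0,0,0,10.3,13.5,0,0,0,0,6.5,15.7,0,0,0,0,2.2,16.8,0,0,0,0,-2.2,16.8,0,0,0,0,-6.5,15.7,0,0,0,0,-10.3,13.5,0,0,0,0,-13.5,10.3,0,0,0,0],
)

```text
clock: 20.23
eef_pos: [0.4325, -0.0315, 0.0998]
eef_rot: [-3.14, 0.0, -2.587]
force: [2.4, -5.1, 0.3]
gripper_width: 0.0205
grip_force: 30.3
```

Request:
play_rows(
  plan=[0,0,0,0,0,0,0,0,0,0,0,0],
)

```text
clock: 20.4
eef_pos: [0.4327, -0.0313, 0.0994]
eef_rot: [3.141, -0.0, -2.585]
force: [-2.9, 0.9, 5.6]
gripper_width: 0.0206
grip_force: 31.0
```

Run:
```python
from h import *
circ()
im,c=snap('wrist','w8');t,ct=snap('top','t8')
# project line of vice centre-ish: carriage edges along vice y at x=+-25 mm, z=.05
def V(x,y,z,th=-.195,o=np.array([.4904,-.0624])):
    x_=np.array([np.cos(th),np.sin(th)]);y_=np.array([-np.sin(th),np.cos(th)]);q=o+x*x_+(y+.085)*y_;return [*q,z]
for n,i,cc in(('w2',cv2.imread('pics/w2.png'),np.load('pics/w2.npz')),('top0',cv2.imread('pics/top0.png'),camera_info('top')),('t8',t,ct),('w8',im,c)):
    g=cv2.cvtColor(i,cv2.COLOR_BGR2GRAY)
    for x in(-.03,.03):
        r=[]
        for y in range(10,80,2):
            u,v=proj(cc,V(x,y/1000,.05));r.append(int(cv2.getRectSubPix(g,(1,1),(float(u),float(v)))[0,0]) if 0<u<559 and 0<v<419 else -1)
        print(n,x,r)
```

```text
clk 20.4 z 0.0994 r 65.6 phi 60.2 tool [32.6 56.9] F [-2.9  0.9  5.6] w 0.0206 yaw -2.585
w2 -0.03 [174, 172, 132, 102, 87, 73, 74, 75, 75, 74, 75, 73, 74, 64, 53, 47, 47, 46, 47, 46, 48, 58, 71, 54, 54, 50, 54, 65, 67, 66, 61, 53, 55, 63, 69]
w2 0.03 [143, 144, 144, 144, 128, 122, 118, 93, 76, 77, 76, 76, 75, 66, 56, 53, 54, 55, 57, 68, 72, 87, 91, 90, 90, 89, 89, 91, 90, 89, 92, 91, 90, 91, 89]
top0 -0.03 [142, 94, 66, 51, 57, 93, 98, 97, 96, 95, 97, 97, 94, 80, 50, 72, 90, 98, 111, 102, 90, 87, 98, 90, 111, 111, 95, 61, 72, 90, 105, 96, 100, 94, 92]
top0 0.03 [108, 108, 114, 61, 69, 91, 95, 94, 94, 93, 92, 92, 89, 83, 85, 107, 109, 112, 112, 107, 91, 98, 107, 110, 116, 110, 107, 105, 105, 105, 110, 112, 108, 105, 107]
t8 -0.03 [27, 24, 46, 62, 60, 59, 60, 60, 60, 60, 60, 60, 60, 60, 59, 59, 66, 65, 34, 26, 23, 27, 48, 106, 126, 113, 87, 54, 63, 90, 112, 103, 107, 100, 99]
t8 0.03 [56, 30, 22, 33, 36, 36, 36, 37, 37, 37, 36, 36, 35, 35, 34, 33, 49, 81, 98, 92, 78, 94, 110, 117, 86, 68, 62, 62, 63, 64, 63, 62, 62, 62, 60]
w8 -0.03 [39, 36, 36, 37, 33, 34, 30, 35, 33, 30, 37, 33, 32, 31, 30, 33, 31, 27, 30, 31, 28, 28, 26, 28, 24, 28, 33, 28, 26, 25, 28, 36, 36, 33, 35]
w8 0.03 [173, 173, 174, 173, 132, 66, 56, 56, 58, 83, 110, 119, 110, 60, 32, 31, 29, 31, 30, 28, 27, 25, 26, 25, 27, 26, 24, 24, 23, 21, 26, 20, 19, 22, 20]
```

Request:
play_rows(
  plan=[-15.7,6.5,0,0,0,0,-16.8,2.2,0,0,0,0,-16.8,-2.2,0,0,0,0,-15.7,-6.5,0,0,0,0,-13.5,-10.3,0,0,0,0,-10.3,-13.5,0,0,0,0,-6.5,-15.7,0,0,0,0,-2.2,-16.8,0,0,0,0],
)

```text
clock: 21.17
eef_pos: [0.5471, -0.0281, 0.1003]
eef_rot: [3.141, 0.003, -2.586]
force: [3.9, 5.1, 7.8]
gripper_width: 0.0203
grip_force: 31.7
```

Request:
play_rows(
  plan=[2.2,-16.8,0,0,0,0,6.5,-15.7,0,0,0,0,10.3,-13.5,0,0,0,0,13.5,-10.3,0,0,0,0,12.4,-5.5,0,0,0,0,0,0,0,0,0,0,0,0,0,0,0,0],
)

```text
clock: 21.75
eef_pos: [0.54, -0.1063, 0.1003]
eef_rot: [-3.14, 0.001, -2.588]
force: [5.1, -3.4, 6.0]
gripper_width: 0.0202
grip_force: 31.6
```

```bash
python3 -c "
from h import *
circ()"
```

```text
clk 21.75 z 0.1003 r 66.3 phi 253.2 tool [-19.2 -63.4] F [ 5.1 -3.4  6. ] w 0.0202 yaw -2.588
```

Request:
play_rows(
  plan=[0,0,0,0,0,0,0,0,0,0,0,0,0,0,0,0,0,0,0,0,0,0,0,0,0,0,-10,0,0,0,0,0,-25,0,0,0,0,0,-35,0,0,0,0,0,-25,0,0,0],
  jaw=50,
)

```text
clock: 22.42
eef_pos: [0.5398, -0.104, 0.1973]
eef_rot: [-3.141, 0.001, -2.586]
force: [-0.2, 0.5, -0.4]
gripper_width: 0.05
grip_force: 0.0
```

Request:
play_rows(
  plan=[30,-15,-15,0,0,0,30,-30,0,0,0,0,30,-30,0,0,0,0,25,-30,0,0,0,0,20,-30,0,0,0,0,0,0,0,0,0,0,0,0,0,0,0,0],
)

```text
clock: 23.0
eef_pos: [0.4961, -0.2898, 0.2094]
eef_rot: [3.141, -0.0, -2.589]
force: [0.7, 1.4, -0.4]
gripper_width: 0.05
grip_force: 0.0
```

Run:
```python
from h import *
to([.4,-.2,.3]);ct=camera_info('top');t,_=snap('top','t9');s,cs=snap('side','s9')
def V(x,y,z,th=-.195,o=np.array([.4904,-.0624])):
    x_=np.array([np.cos(th),np.sin(th)]);y_=np.array([-np.sin(th),np.cos(th)]);q=o+x*x_+(y+.085)*y_;return [*q,z]
for n in('top0','t9'):
    g=cv2.cvtColor(cv2.imread(f'pics/{n}.png'),cv2.COLOR_BGR2GRAY)
    for x in(-.03,.03):
        print(n,x,[int(cv2.getRectSubPix(g,(1,1),tuple(map(float,proj(ct,V(x,y/1000,.05)))))[0,0]) for y in range(10,80,2)])
# jar cap: blue ring / dark cap
for n,i,c in(('top',t,ct),('side',s,cs)):
    u,v=proj(c,V(0,.085,.117)).round().astype(int);print(n,'pred cap px',u,v)
    for b in blobs(i[v-25:v+25,u-25:u+25],(100,80,20),(130,255,255),4):
        q=cv2.boundingRect(b);k=ray(c,u-25+q[0]+q[2]/2,v-25+q[1]+q[3]/2,.117)[:2]-[.4904,-.0624]
        print(n,'blue',q,'vice xy',(k@[np.cos(.195),-np.sin(.195)]).round(4),(k@[np.sin(.195),np.cos(.195)]-.085).round(4))
for b in blobs(t[200:300,240:350],(3,130,60),(22,255,255),10):
    r=cv2.minAreaRect(b);p=np.array(r[0])+[240,200];print('orange',r,ray(ct,*p,.116))
```

```text
clk 23.0 tcp [ 0.4961 -0.2898  0.2094] rot [ 3.1410e+00 -2.0000e-04 -2.5888e+00] w 0.05 F [ 0.7  1.4 -0.4]
tool shift mm [ 34.6 126.9 -90.5]
top0 -0.03 [142, 94, 66, 51, 57, 93, 98, 97, 96, 95, 97, 97, 94, 80, 50, 72, 90, 98, 111, 102, 90, 87, 98, 90, 111, 111, 95, 61, 72, 90, 105, 96, 100, 94, 92]
top0 0.03 [108, 108, 114, 61, 69, 91, 95, 94, 94, 93, 92, 92, 89, 83, 85, 107, 109, 112, 112, 107, 91, 98, 107, 110, 116, 110, 107, 105, 105, 105, 110, 112, 108, 105, 107]
t9 -0.03 [166, 154, 159, 167, 167, 166, 165, 166, 164, 164, 112, 63, 57, 97, 116, 116, 114, 114, 115, 114, 115, 109, 94, 105, 119, 115, 97, 61, 71, 101, 124, 114, 119, 112, 110]
t9 0.03 [127, 126, 128, 134, 134, 131, 125, 111, 119, 130, 126, 77, 66, 87, 112, 113, 112, 111, 110, 109, 111, 104, 105, 118, 95, 76, 69, 69, 71, 71, 70, 70, 70, 69, 68]
top pred cap px 227 233
top blue (22, 20, 10, 8) vice xy 0.0023 0.0814
side pred cap px 234 189
orange ((56.500003814697266, 46.5), (7.071067810058594, 11.31370735168457), 45.0) [ 0.48858152 -0.06128402  0.116     ]
```

```bash
python3 -c "
from workcell import *
print(job_done())"
```

```text
the job is handed in; nothing more can be done
None
```

The jar is clamped in the vice with the crank left on the shaft, and I handed the job in at about 23 s; the pad should be 2.5 to 6.5 mm in (computed from 13.8 rad of winding and the unknown start angle, not measured), and no verdict came back.

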